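# Ready the label printer for a new roll

### The arm

A 7-joint arm with a two-finger parallel gripper is mounted at the origin on a cart in front of the work surface, level with it; the furniture and walls round the work are solid. World frame = base frame: x ahead of the robot, y to its left, z up, the work surface at z = 0. Lengths are in m, angles in rad, forces in N, time in s.
With the tool pointing down it reaches from about 0.425 to 1.025 m from the base axis. Payload 9.4 kg.
Tool frame: the origin (TCP) lies at the centre of the arm's flange, where the gripper is bolted on; the fingertips stand 186 mm ahead of it and the grasp point (between the pads) lies 167 mm ahead of it; x points along the fingers, y is the direction in which the jaws open and shut, and the axes are right-handed (so a half turn about x gives the same grasp; the last joint's range is limited). The gripper opens to 93 mm and grips with 3 to 60 N. Pads are 15 mm wide; open, the fingers measure 128 mm over their backs; the gripper's body (75 mm by 188 mm) begins 65 mm behind the grasp point.
Start: joints at [-1.22, 0.599, -0.003, 1.599, 0.002, 0.943, -0.08], TCP at [0.301, 0.66, 0.405] pointing down, gripper open.
Joint ranges: [-2.57, 2.57], [-0.35, 1.97], [-1.29, 1.29], [0.11, 2.56], [-1.05, 4.19], [0.11, 1.86], [-2.63, 2.63]. Speed limits (rad/s): [2.22, 2.22, 3.01, 3.01, 3.14, 3.14, 3.14].

### API

Orientations are given as [roll, pitch, yaw] about the fixed x, y, z axes, in that order (R = Rz(yaw) Ry(pitch) Rx(roll)).
In Python, from workcell import ctrl gives the robot as it stands.
- The arm moves only by the tool drive_tool, never from a script. Its arguments are lists of equal length, an entry for each row: "travel": the shift along the tool's x, y, z in mm, a list of three; "delta_rot": the turn, a rotation vector about the tool's x, y, z in rad, a list of three; "fingers": the opening, from 0 (shut) to 1 (fully open). A call has exactly 10 rows; each row shifts and turns the pose as measured when the row begins, along the tool's axes as they then stand; what a row does not reach is not made up. A row lasts 1/8 s, in which the tool goes at most 62.5 mm and 10.7 degrees, less where a joint would pass 70% of its speed; a pose out of reach is approached as far as the arm can. A call with a gripper value outside its range is refused whole. The fingers move at their own pace and stop on an object; "squeeze" is the grip in N (left out, the last holds). Time passes only in rows, so rows that do not move let the fingers close, or fill a call up. It gives the time, the measured TCP pose, the force and the opening at its end, in the units of the state.
- ctrl.sense(): the state, without advancing time (a new reading comes with each control period).
- ctrl.snapshot(name): name is "scene" or "top" or "wrist"; returns a dict with "color" (420x560x3 uint8, red, green, blue), "camera_matrix" (3x3 intrinsics, pixels), "R" (3x3) and "t" (3): a world point X has camera coordinates R X + t. Camera axes: x right, y down, z forward; pixel columns grow to the right and rows downward; lengths in m; the calibration is good to about 2 mm. A picture is of the moment at which its call begins. There is no depth.
- ctrl.job_done(): hands the job in, once; it reports no verdict.
The state is a dict: "time_s": time; "joint_pos": joint angles; "qd": joint speeds; "effort": joint torques, N m; "tcp_pos": TCP position; "tcp_rot": TCP orientation; "ft_force": force on the tool from outside, world axes, zero at the start; "moment": the same for the moment, N m; "finger_gap": opening from 0.0 (shut) to 1.0 (fully open).
Only numpy, scipy, OpenCV 4.12 (cv2) and the standard library are available. Lean on these libraries where they do the work, as an engineer would, in place of code of your own. Each camera call takes 0.05 s, during which the arm holds its last target. There are 200 camera calls.

### The job

Get the open label printer ready for the new roll. First pull the roll bay's width guide out to the long line on its scale and leave it there; then push the sprung tension arm back by its handle, past the ratchet click and on until it is right back against its stop, and hold it there - finish still holding it, since it swings back over the bay if let go. Leave the new roll, the mug and the stapler where they stand.

Things in the scene. Friction and masses are not known exactly. Their poses are not given: they have to be found in the camera images.
- label_printer: Grey label printer with its lid off, 275 mm long, 170 mm wide, fixed on the leather desk pad (4 mm thick); origin under its middle, on the pad. z is up. Its x points lengthwise from the open roll bay (right, seen from the robot) to the raised print head (left, 85 mm high); its y points to the long side that carries the arm, ratchet and handle, which faces the robot. All heights below are above its underside. The bay's fixed side panel (on its +y side) is 80 mm high.
- width_guide (a joint): How far the width guide has been pulled out, 0 to 0.060 m, along the printer's -y (away from the robot; the bay grows wider). At 0.040 its steel pointer stands on the long line. A light spring draws it in, but its friction brake (about 3 N) holds it wherever it is left; moving it out takes 3 to 5 N.
- guide_tab (a point): Centre of the grip part of the width guide's black upright thumb tab, at the right end of the printer, seen from the robot. The tab measures 14 mm along the printer's x, 12 mm along its y and stands free from 35 mm to 76 mm high; this point is 56 mm high. The guide's black cheek, 77 mm high, begins 23 mm from this point along +x. Room for fingers closing on the tab along the printer's y.
- long_mark (a point): Middle of the long line (19 x 2 mm, dark) on the aluminium scale strip on the lip at the printer's right end, 24 mm high; the other six lines are short (8 mm), 10 mm apart; the guide's 0 is the short line nearest the robot, the long line is the fifth from there. With the guide on the line, guide_tab and long_mark have the same y in the printer's frame.
- tension_arm (a joint): Angle of the sprung tension arm: 0 at rest, leaning 45 degrees over the bay (top towards printer's -x, right); grows as it is pushed back (printer's +x, left) to its stop at 0.90 rad. Clicks past the ratchet pawl at about 0.53 rad; let go after that, it falls back and stays caught there, still over the bay. A level push at the handle takes 6 to 14 N, holding it fully back about 7 N.
- tension_handle (a point): Centre of the tension arm's black round handle, 14 mm thick, 48 mm long along the printer's y, sticking out of the printer's side towards the robot with nothing under it; 138 mm high at rest, 168 mm fully back. It moves on a circle of 110 mm about tension_hinge in the printer's x-z plane: 90 mm along +x and 31 mm up from rest to stop. It can be pushed with closed fingers standing on its -x (right) side, or pinched.
- tension_hinge (a point): Point on the tension arm's hinge axis (which runs along the printer's y), at the same y in the printer's frame as tension_handle, 60 mm high.
- roll_centre (a point): Centre of the new roll of white labels standing on end on the desk left of the pad's near edge, 96 mm across, 76 mm high; leave it alone.
- mug_centre (a point): Centre of the white mug (84 mm across, 91 mm high) on its leather coaster, in front of the printer to the right; leave it alone.
- stapler_centre (a point): Centre of the black stapler (153 x 36 x 44 mm) in front of the printer to the left; leave it alone.

How it is judged:
On the way, in this order (a step that is already met when the one before it is completed fails the run):
1. the width guide stands at the long line, within 4 mm, while the tension arm is still at rest (value of joint width_guide between 0.036 and 0.044 m and value of joint tension_arm below 0.25 rad), for 0.3 s.
2. the robot has pushed the tension arm past its click and right back (value of joint tension_arm above 0.8 rad and contact force between the fingers and tension_arm above 2 N), for 0.2 s.
At the end, for the whole second after the job is handed in: The width guide stands within 4 mm of the long line (0.036 to 0.044 m) with the hand off it, and the fingers hold the tension arm back beyond 0.80 rad (about 11 mm of handle travel short of its stop, well beyond the click) with more than 2 N, through the last second (all of step 2 and value of joint width_guide between 0.036 and 0.044 m and not (contact force between the fingers and width_guide above 0.3 N)); the arm keeps its last pose, push and grip.
It fails at once if the new roll is shifted by more than 3 cm (distance of roll_centre from where it was at the start of the episode above 0.03 m).
It fails at once if the mug is shifted by more than 3 cm (distance of mug_centre from where it was at the start of the episode above 0.03 m).
It fails at once if the stapler is shifted by more than 3 cm (distance of stapler_centre from where it was at the start of the episode above 0.03 m).
It also fails if it takes over 51 s, if anything falls off the work surface, if the arm or the gripper's body presses on something with over 40 N, if the wrist force passes 120 N, or if a joint passes its speed limit or range.

## Working session

There is one attempt and no reset: what is moved stays moved. The work goes in short steps, Python scripts to look and compute and a tool call to move; the robot and the scene stay as the last step left them, time stands still between calls to the robot, and variables do not carry over. Pictures are saved under pics/ and viewed, about 8 in all and at most 12, crops included, and the job is handed in when it is done.

Besides the shell and the picture viewer there is one more tool, called after "Call:" as a command line: name --argument value ..., lists and objects as JSON in quotes. drive_tool: Moves the arm, as the interface text tells. Its arguments: {"type":"object","properties":{"travel":{"type":"array","items":{"type":"array","items":{"type":"number"}}},"delta_rot":{"type":"array","items":{"type":"array","items":{"type":"number"}}},"fingers":{"type":"array","items":{"type":"number"}},"squeeze":{"type":"number"}},"required":["travel","delta_rot","fingers"]}

```bash
mkdir -p pics; cat > h.py <<'E'
import numpy as np,cv2,json
from workcell import ctrl
def snap(n,f):
    s=ctrl.snapshot(n); cv2.imwrite(f'pics/{f}.png',s['color'][:,:,::-1])
    np.savez(f'pics/{f}.npz',K=s['camera_matrix'],R=s['R'],t=s['t']); return s
def ray(f,u,v,z):
    d=np.load(f'pics/{f}.npz'); c=-d['R'].T@d['t']; r=d['R'].T@np.linalg.solve(d['K'],[u,v,1.])
    return c+r*(z-c[2])/r[2]
def proj(f,X):
    d=np.load(f'pics/{f}.npz'); p=d['K']@(d['R']@np.array(X)+d['t']); return p[:2]/p[2]
E
python3 - <<'E'
from h import *
a=snap('top','top1');b=snap('scene','scene1')
print(ctrl.sense())
for f in('top1','scene1'):
    d=np.load(f'pics/{f}.npz');print(-d['R'].T@d['t'],d['K'][0,0])
E
```

```text
{'time_s': 0.1, 'joint_pos': array([-1.21967645,  0.60005056, -0.00253275,  1.60000203,  0.00181036,
        0.94291298, -0.07979838]), 'qd': array([ 4.21419050e-05, -1.80315867e-03, -1.22525844e-03, -3.64831132e-03,
       -1.13748095e-03, -1.14099003e-03,  2.23221635e-04]), 'effort': array([ 4.75920446e-03, -7.66546869e+01,  1.50240853e+00, -2.52939302e+01,
       -5.22931677e-02,  1.36103091e-02,  6.53171946e-05]), 'tcp_pos': array([0.30072317, 0.6595133 , 0.40395947]), 'tcp_rot': array([-1.46662344,  1.56942523, -1.89438596]), 'ft_force': array([-0.14941609, -0.19498453,  0.0164588 ]), 'moment': array([-0.04757938,  0.04843314, -0.02286562]), 'finger_gap': 0.9983861853101893}
[0.40214723 0.19449513 1.02719896] 417.90198271427204
[ 0.06701472 -0.37973652  0.90947821] 446.96615309252036
```

View pics/top1.png

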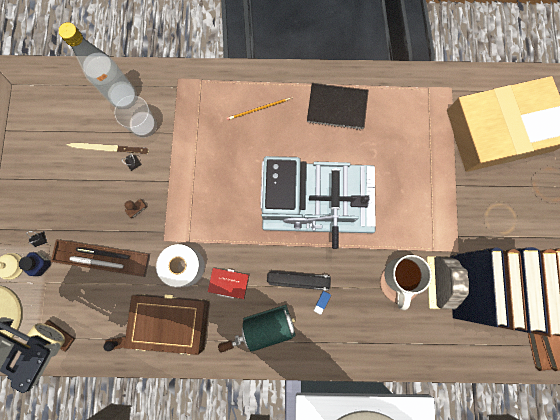

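View pics/scene1.png

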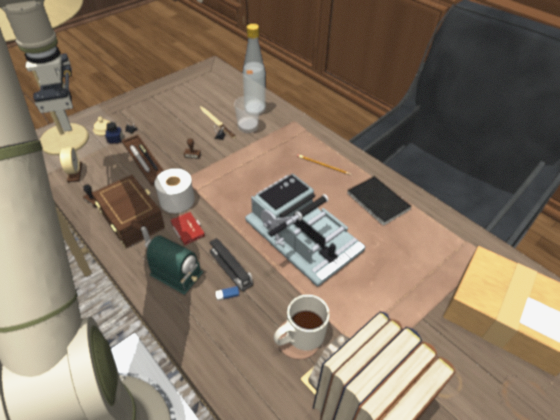

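Top view: the printer spans about (262-377, 155-233), handle at about (335,240), tab near (362,200), scale strip at right (370,195). Mug at (408,275), roll at (178,265), stapler at (298,279). I'll enlarge the printer.

```bash
python3 - <<'E'
from h import *
a=cv2.imread('pics/top1.png')[145:255,250:390]
b=cv2.imread('pics/scene1.png')[165:290,235:375]
a=cv2.resize(a,None,fx=5.6,fy=5.4,interpolation=cv2.INTER_CUBIC)
cv2.imwrite('pics/c1.png',a)
print(ray('top1',262,233,.03),ray('top1',377,233,.03),ray('top1',335,240,.142))
E
```

```text
[0.52121826 0.2447425  0.03      ] [ 0.52569187 -0.0310857   0.03      ] [0.49542451 0.08378035 0.142     ]
```

View pics/c1.png

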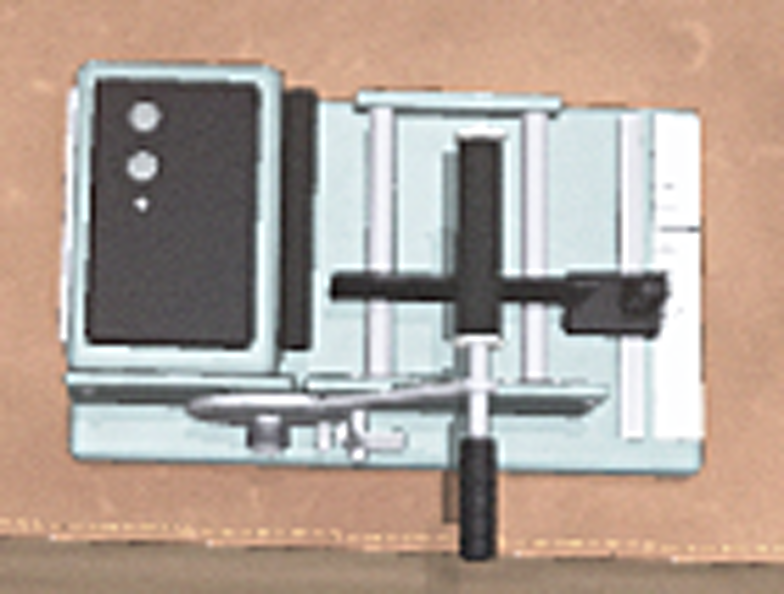

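```bash
cat >> h.py <<'E'
from scipy.spatial.transform import Rotation as Rn
def tool():
    s=ctrl.sense(); return s['tcp_pos'],Rn.from_euler('xyz',s['tcp_rot']).as_matrix()
def c2p(x,y): return 250+(x+.5)/5.6-.5,145+(y+.5)/5.4-.5
E
python3 - <<'E'
from h import *
p,R=tool();print(R.round(3))
for n,c,z in [('long',(680,229),.028),('tabtop?',(645,290),.08),('base BR',(703,472),.03),('BL',(72,460),.03),('TR',(697,112),.03),('handle near',(478,558),.142),('handle far',(478,440),.142),('blk BR',(660,336),.08),('blkTL',(570,275),.08)]:
    print(n,ray('top1',*c2p(*c),z).round(4))
for n,p,z in [('mug',(408,272),.095),('stap',(298,279),.044),('roll',(178,265),.076)]:print(n,ray('top1',*p,z).round(3))
E
```

```text
[[-0.     0.415  0.91 ]
 [-0.001  0.91  -0.415]
 [-1.    -0.001  0.   ]]
long [ 0.6392 -0.0197  0.028 ]
tabtop? [0.5998 0.0065 0.08  ]
base BR [ 0.528  -0.0266  0.03  ]
BL [0.529  0.2439 0.03  ]
TR [ 0.6938 -0.028   0.03  ]
handle near [0.4786 0.084  0.142 ]
handle far [0.5252 0.0837 0.142 ]
blk BR [0.5798 0.0007 0.08  ]
blkTL [0.6059 0.0374 0.08  ]
mug [ 0.432 -0.083  0.095]
stap [0.414 0.158 0.044]
roll [0.44  0.43  0.076]
```

```bash
cat >> h.py <<'E'
def plan(T,turn,n,k=10):
    "world target T, total turn about tool x, over n rows; print k rows"
    p,R=tool(); d=(np.array(T)-p)/n*1000
    tr=[];
    for i in range(min(n,k)):
        tr.append((R.T@d).round(1).tolist()); R=R@Rn.from_rotvec([turn/n,0,0]).as_matrix()
    print(tr,round(turn/n,4), 'n',n)
E
python3 - <<'E'
from h import *
plan([.60,.0,.40],1.143,14)
E
```

```text
[[0.3, -34.0, 39.0], [0.3, -30.7, 41.6], [0.3, -27.2, 44.0], [0.3, -23.5, 46.1], [0.3, -19.7, 47.8], [0.3, -15.7, 49.3], [0.3, -11.7, 50.4], [0.3, -7.5, 51.2], [0.3, -3.3, 51.6], [0.3, 0.9, 51.7]] 0.0816 n 14
```

Call:
drive_tool --travel '[[0,-34,39],[0,-31,42],[0,-27,44],[0,-24,46],[0,-20,48],[0,-16,49],[0,-12,50],[0,-8,51],[0,-3,52],[0,1,52]]' --delta_rot '[[0.082,0,0],[0.082,0,0],[0.082,0,0],[0.082,0,0],[0.082,0,0],[0.082,0,0],[0.082,0,0],[0.082,0,0],[0.082,0,0],[0.082,0,0]]' --fingers '[1,1,1,1,1,1,1,1,1,1]'

```text
time_s: 1.35
tcp_pos: [0.5113, 0.1739, 0.401]
tcp_rot: [-1.22, 1.566, -2.487]
ft_force: [0.9, 0.4, -0.0]
finger_gap: 0.998
```

```bash
python3 - <<'E'
from h import *
p,R=tool();print(p,R.round(3));print(ctrl.sense()['joint_pos'])
a=-np.arctan2(R[1,1],R[0,1]);print(a)
plan([.60,.0,.40],-a,8)
E
```

```text
[0.51128277 0.1738645  0.40101105] [[-0.004  0.954  0.3  ]
 [-0.003  0.3   -0.954]
 [-1.    -0.005  0.002]]
[-0.61334112  0.39108844  0.24615227  2.03719906 -0.13722521  0.73344829
  0.02192514]
-0.30436410700126937
[[0.1, 4.1, 24.1], [0.1, 5.0, 23.9], [0.1, 5.9, 23.7], [0.1, 6.8, 23.4], [0.1, 7.7, 23.2], [0.1, 8.5, 22.9], [0.1, 9.4, 22.5], [0.1, 10.3, 22.1]] 0.038 n 8
```

Call:
drive_tool --travel '[[0,4,24],[0,5,24],[0,6,24],[0,7,23],[0,8,23],[0,9,23],[0,9,23],[0,10,22],[0,0,0],[0,0,0]]' --delta_rot '[[0.038,0,0],[0.038,0,0],[0.038,0,0],[0.038,0,0],[0.038,0,0],[0.038,0,0],[0.038,0,0],[0.038,0,0],[0,0,0],[0,0,0]]' --fingers '[1,1,1,1,1,1,1,1,1,1]'

```text
time_s: 2.6
tcp_pos: [0.6037, -0.0145, 0.4002]
tcp_rot: [-0.88, 1.563, -2.474]
ft_force: [0.3, 0.2, -0.3]
finger_gap: 1.002
```

```bash
python3 - <<'E'
from h import *
p,R=tool();print(p,R.round(3))
snap('wrist','w1');d=np.load('pics/w1.npz');print(-d['R'].T@d['t'],d['R'].round(3))
a=cv2.imread('pics/w1.png');
print(proj('w1',[.6,.0,.08]),proj('w1',[.639,-.02,.028]))
E
```

```text
[ 0.60367194 -0.0145103   0.40023571] [[-0.006  1.    -0.023]
 [-0.005 -0.023 -1.   ]
 [-1.    -0.006  0.005]]
[0.60460075 0.05980877 0.37908971] [[ 1.    -0.023 -0.006]
 [-0.02  -0.962  0.271]
 [-0.012 -0.271 -0.963]]
[278.05057403 180.96611903] [314.44084476 188.78504235]
```

View pics/w1.png

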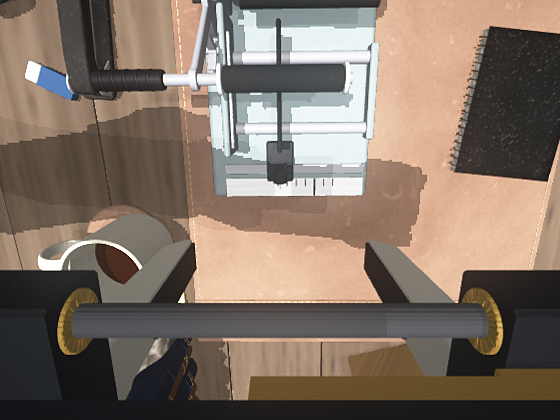

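Wrist view: tab/cheek end at (268-293,140-184), long line at about (314,184), scale strip at rows 177-195, handle at (128,80). I'll zoom in on the tab.

```bash
python3 - <<'E'
from h import *
a=cv2.imread('pics/w1.png')[115:205,205:385]
cv2.imwrite('pics/c2.png',cv2.resize(a,None,fx=4.4,fy=4.4,interpolation=cv2.INTER_CUBIC))
E
```

```text
(no output)
```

View pics/c2.png

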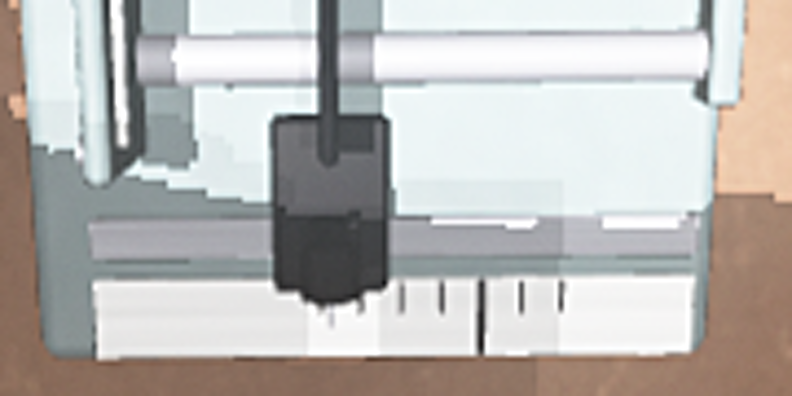

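```bash
python3 - <<'E'
from h import *
q=lambda x,y:(205+(x+.5)/4.4-.5,115+(y+.5)/4.4-.5)
for n,c,z in [('long',(481,317),.028),('line0',(321,300),.028),('lineEnd',(561,297),.028),('cheekend',(329,163),.081),('tabL z80',(303,270),.08),('tabR z80',(358,270),.08),('tabbot z80',(330,303),.08),('tabbot z39',(330,303),.039),('tabtop z80',(330,235),.08),('BR',(42,353),.03),('BR far',(708,350),.03)]:
    print(n,ray('w1',*q(*c),z).round(4))
d=np.load('pics/top1.npz')
print(ray('top1',*c2p(665,285),.08),ray('top1',*c2p(335,285),.081))
for p in [(90,80),(160,80)]: print(ray('w1',*p,.142))
E
```

```text
long [ 0.6384 -0.0176  0.028 ]
line0 [ 0.5986 -0.0124  0.028 ]
lineEnd [ 0.6583 -0.0129  0.028 ]
cheekend [0.6019 0.0272 0.081 ]
tabL z80 [0.5959 0.0048 0.08  ]
tabR z80 [0.6075 0.0045 0.08  ]
tabbot z80 [ 0.6014 -0.0024  0.08  ]
tabbot z39 [ 0.601  -0.0109  0.039 ]
tabtop z80 [0.6017 0.0121 0.08  ]
BR [ 0.5285 -0.024   0.03  ]
BR far [ 0.6949 -0.0268  0.03  ]
[ 0.60211366 -0.00179793  0.08      ] [0.59968777 0.13464576 0.081     ]
[0.47435399 0.08518761 0.142     ]
[0.5221969  0.08407721 0.142     ]
```

Call:
drive_tool --travel '[[0,0,-10],[0,0,-10],[17,0,0],[17,0,0],[17,0,0],[17,0,0],[17,0,0],[17,0,0],[17,0,0],[0,0,0]]' --delta_rot '[[0,0,0],[0,0,0],[0,0,0],[0,0,0],[0,0,0],[0,0,0],[0,0,0],[0,0,0],[0,0,0],[0,0,0]]' --fingers '[0.4,0.4,0.4,0.4,0.4,0.4,0.4,0.4,0.4,0.4]'

```text
time_s: 3.9
tcp_pos: [0.6015, 0.009, 0.2701]
tcp_rot: [-1.137, 1.559, -2.726]
ft_force: [-0.1, 1.1, 0.1]
finger_gap: 0.402
```

```bash
python3 - <<'E'
from h import *
p,R=tool();print(p,R.round(3)); g=p+.167*R[:,0];print(g)
snap('wrist','w2')
E
```

```text
[0.60150604 0.00902664 0.27011373] [[-0.011  1.    -0.018]
 [-0.005 -0.018 -1.   ]
 [-1.    -0.011  0.005]]
[0.59973112 0.00824298 0.103125  ]
```

View pics/w2.png

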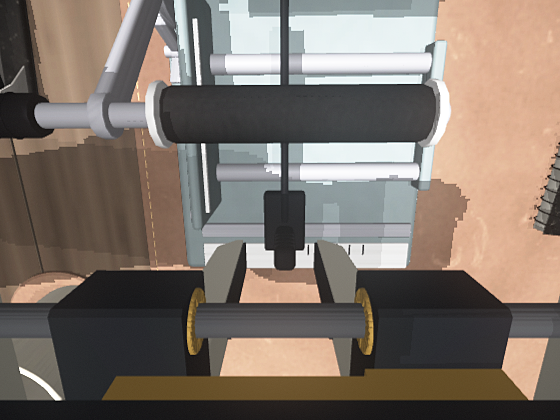

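Wrist view: the tab (273-297, 225-270) lies between the jaws (245-315), with the roller well clear above it.

```bash
python3 - <<'E'
from h import *
for p in [(273,235),(297,235),(285,224),(285,248)]: print(ray('w2',*p,.08).round(4))
print(proj('w2',[.6015,.0045,.08]),proj('w2',[.6384,-.0176,.028]))
E
```

```text
[0.5954 0.0193 0.08  ]
[0.6086 0.0191 0.08  ]
[0.6021 0.0256 0.08  ]
[0.6019 0.0115 0.08  ]
[284.477186   259.53343377] [334.96800758 256.20338024]
```

Call:
drive_tool --travel '[[10,1,2],[10,1,1],[10,1,0],[7,0,0],[0,0,0],[0,0,0],[0,0,0],[0,0,0],[0,0,0],[0,0,0]]' --delta_rot '[[0,0,0],[0,0,0],[0,0,0],[0,0,0],[0,0,0],[0,0,0],[0,0,0],[0,0,0],[0,0,0],[0,0,0]]' --fingers '[0.4,0.4,0.4,0.4,0.4,0,0,0,0,0]' --squeeze 15

```text
time_s: 5.2
tcp_pos: [0.6049, 0.0055, 0.2329]
tcp_rot: [-1.004, 1.562, -2.593]
ft_force: [-2.0, -1.3, -2.3]
finger_gap: 0.13
```

```bash
python3 - <<'E'
from h import *
p,R=tool();print(p,p+.167*R[:,0],ctrl.sense()['finger_gap']*93,R.round(3))
E
```

```text
[0.60486651 0.00552284 0.23294574] [0.603681   0.00479792 0.06595152] 12.126693357329804 [[-0.007  1.    -0.018]
 [-0.004 -0.018 -1.   ]
 [-1.    -0.007  0.004]]
```

Call:
drive_tool --travel '[[0,6,0],[0,6,0],[0,6,0],[0,6,0],[0,6,0],[0,5,0],[0,0,0],[0,0,0],[0,0,0],[0,0,0]]' --delta_rot '[[0,0,0],[0,0,0],[0,0,0],[0,0,0],[0,0,0],[0,0,0],[0,0,0],[0,0,0],[0,0,0],[0,0,0]]' --fingers '[0,0,0,0,0,0,0,0,0,0]'

```text
time_s: 6.45
tcp_pos: [0.6418, 0.0049, 0.2329]
tcp_rot: [-1.127, 1.561, -2.716]
ft_force: [-3.4, 0.2, 2.1]
finger_gap: 0.132
```

```bash
python3 - <<'E'
from h import *
p,R=tool();print(p,p+.167*R[:,0],ctrl.sense()['finger_gap']*93)
snap('top','t2');a=cv2.imread('pics/t2.png')[160:225,320:390]
a=cv2.resize(a,None,fx=8,fy=8,interpolation=cv2.INTER_CUBIC)
snap('scene','s2');b=cv2.imread('pics/s2.png')[200:290,270:380];b=cv2.resize(b,(780,638),interpolation=cv2.INTER_CUBIC)[:520]
w=snap('wrist','w3');c=cv2.imread('pics/w3.png')[190:300,200:420]
c=cv2.resize(c,None,fx=3.6,fy=3.6,interpolation=cv2.INTER_CUBIC)
cv2.imwrite('pics/c3.png',c)
print(proj('w3',[.6384,-.0176,.028]))
E
```

```text
[0.64176417 0.00493752 0.23288734] [0.64032062 0.0042827  0.06589486] 12.268074718801424
[278.77935461 276.25850576]
```

View pics/c3.png

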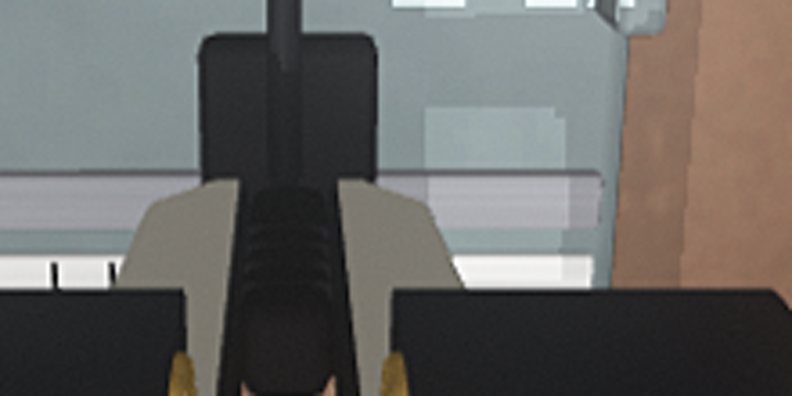

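Call:
drive_tool --travel '[[0,0,0],[0,0,0],[0,0,0],[-20,0,0],[-20,0,0],[-20,0,0],[-20,0,0],[-20,0,0],[-20,0,0],[0,0,0]]' --delta_rot '[[0,0,0],[0,0,0],[0,0,0],[0,0,0],[0,0,0],[0,0,0],[0,0,0],[0,0,0],[0,0,0],[0,0,0]]' --fingers '[0.35,0.35,0.35,0.35,0.35,0.35,0.35,0.35,0.35,0.35]'

```text
time_s: 7.85
tcp_pos: [0.6437, 0.0047, 0.3651]
tcp_rot: [-0.1, 1.567, -1.69]
ft_force: [0.4, 0.0, -0.7]
finger_gap: 0.352
```

```bash
python3 - <<'E'
from h import *
p,R=tool();print(p,p+.167*R[:,0])
w=snap('wrist','w4');u,v=proj('w4',[.6384,-.0176,.028]);print(u,v)
x0,y0=int(u-95),int(v-75);print(x0,y0)
c=cv2.imread('pics/w4.png')[y0:y0+110,x0:x0+190]
cv2.imwrite('pics/c4.png',cv2.resize(c,None,fx=4.2,fy=4.2,interpolation=cv2.INTER_CUBIC))
E
```

```text
[0.64371598 0.00468879 0.36512302] [0.64364279 0.00407781 0.19812416]
275.6261918576539 213.84817881798523
180 138
```

View pics/c4.png

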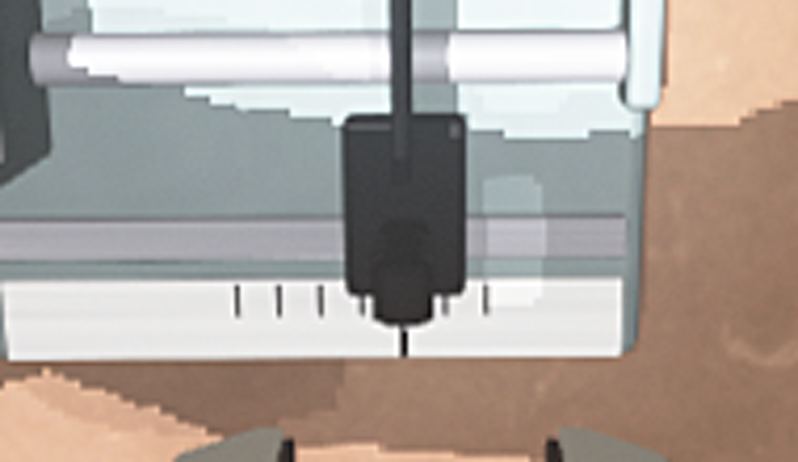

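The tab (375-433, centre 404) stands over the long line (403). I'll check it with parallax taken into account.

```bash
python3 - <<'E'
from h import *
q=lambda x,y:(180+(x+.5)/4.2-.5,138+(y+.5)/4.2-.5)
for n,c,z in [('long',(403.5,345),.028),('tabL',(374,280),.08),('tabR',(434,280),.08),('cheek',(400,160),.081),('blkL',(343,290),.039),('blkR',(466,290),.039)]: print(n,ray('w4',*q(*c),z).round(4))
p,R=tool();print(R.round(3))
E
```

```text
long [ 0.6383 -0.0239  0.028 ]
tabL [0.6338 0.0068 0.08  ]
tabR [0.6457 0.0066 0.08  ]
cheek [0.6395 0.0311 0.081 ]
blkL [ 0.6249 -0.0067  0.039 ]
blkR [ 0.6533 -0.0072  0.039 ]
[[-0.002  1.    -0.019]
 [-0.004 -0.019 -1.   ]
 [-1.    -0.002  0.004]]
```

Call:
drive_tool --travel '[[0,-21,-3],[0,-21,-3],[0,-21,-3],[0,-21,-3],[0,-21,-3],[0,-21,-3],[0,-18,-3],[18,0,0],[18,0,0],[18,0,0]]' --delta_rot '[[0,0,0],[0,0,0],[0,0,0],[0,0,0],[0,0,0],[0,0,0],[0,0,0],[0,0,0],[0,0,0],[0,0,0]]' --fingers '[0,0,0,0,0,0,0,0,0,0]' --squeeze 20

```text
time_s: 9.15
tcp_pos: [0.4918, 0.0292, 0.3051]
tcp_rot: [-1.043, 1.561, -2.633]
ft_force: [-0.1, -0.2, 0.6]
finger_gap: 0.005
```

```bash
python3 - <<'E'
from h import *
p,R=tool();print(p,p+.167*R[:,0],R.round(3))
snap('wrist','w5')
for X in ([.498,.084,.142],[.475,.077,.142],[.525,.077,.142]): print(proj('w5',X))
E
```

```text
[0.4917755  0.02922818 0.30513359] [0.49031374 0.02841239 0.13814198] [[-0.009  1.    -0.019]
 [-0.005 -0.019 -1.   ]
 [-1.    -0.009  0.005]]
[296.42369075 160.64436072]
[244.33953371 177.40610124]
[358.00342997 175.53142886]
```

View pics/w5.png

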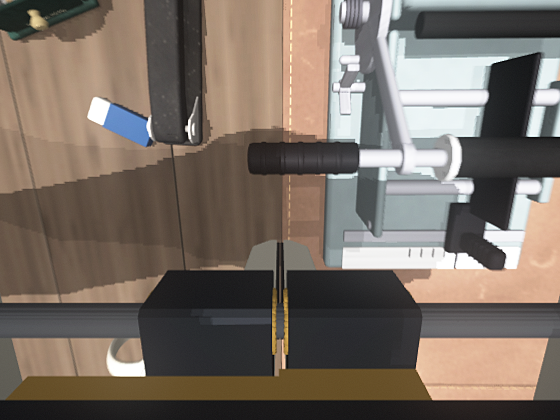

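The handle (248-358, 142-174; centre at about 303,158) lies straight ahead of the closed fingers, about 10 mm further out in x. Next I push.

Call:
drive_tool --travel '[[0,3,-10],[0,3,-10],[0,2,-10],[0,1,-10],[-6,0,-8],[-6,0,-8],[-6,0,-8],[-3,0,-9],[-3,0,-9],[-3,0,-9]]' --delta_rot '[[0,0,0],[0,0,0],[0,0,0],[0,0,0],[0,0,0],[0,0,0],[0,0,0],[0,0,0],[0,0,0],[0,0,0]]' --fingers '[0,0,0,0,0,0,0,0,0,0]'

```text
time_s: 10.45
tcp_pos: [0.5024, 0.1169, 0.3336]
tcp_rot: [-0.582, 1.55, -2.18]
ft_force: [-0.0, -7.5, 1.9]
finger_gap: 0.007
```

```bash
python3 - <<'E'
from h import *
p,R=tool();print(p,p+.167*R[:,0],R.round(3),ctrl.sense()['ft_force'])
E
```

```text
[0.50241616 0.11686411 0.33361728] [0.50045817 0.11405932 0.16665231] [[-0.012  1.    -0.027]
 [-0.017 -0.027 -0.999]
 [-1.    -0.011  0.017]] [-0.0455456  -7.45877183  1.8857429 ]
```

Call:
drive_tool --travel '[[-1,0,-8],[-1,0,-8],[-1,0,-7],[-1,0,-6],[0,0,-6],[0,0,-5],[0,0,-4],[0,0,-3],[0,0,-3],[0,0,-3]]' --delta_rot '[[0,0,0],[0,0,0],[0,0,0],[0,0,0],[0,0,0],[0,0,0],[0,0,0],[0,0,0],[0,0,0],[0,0,0]]' --fingers '[0,0,0,0,0,0,0,0,0,0]'

```text
time_s: 11.7
tcp_pos: [0.503, 0.1644, 0.3396]
tcp_rot: [-0.318, 1.537, -1.921]
ft_force: [1.0, -15.3, 1.0]
finger_gap: 0.008
```

```bash
python3 - <<'E'
from h import *
p,R=tool();print(p,p+.167*R[:,0],R.round(3),ctrl.sense()['ft_force'])
E
```

```text
[0.50304111 0.16435567 0.33963325] [0.50111395 0.15907571 0.17272787] [[-0.012  0.999 -0.032]
 [-0.032 -0.033 -0.999]
 [-0.999 -0.011  0.032]] [  1.03107199 -15.33189047   0.99835199]
```

Call:
drive_tool --travel '[[0,0,-3],[0,0,-3],[0,0,-3],[0,0,-3],[0,0,-3],[0,0,-3],[0,0,-3],[0,0,-3],[0,0,-3],[0,0,-3]]' --delta_rot '[[0,0,0],[0,0,0],[0,0,0],[0,0,0],[0,0,0],[0,0,0],[0,0,0],[0,0,0],[0,0,0],[0,0,0]]' --fingers '[0,0,0,0,0,0,0,0,0,0]'

```text
time_s: 12.95
tcp_pos: [0.5038, 0.1703, 0.3396]
tcp_rot: [-0.19, 1.5, -1.814]
ft_force: [0.9, -15.4, 0.9]
finger_gap: 0.007
```

```bash
python3 - <<'E'
from h import *
p,R=tool();print(p,p+.167*R[:,0],ctrl.sense()['ft_force'])
snap('top','t5');a=cv2.imread('pics/t5.png')[130:260,240:400]
cv2.imwrite('pics/c5.png',cv2.resize(a,None,fx=4.6,fy=4.6,interpolation=cv2.INTER_CUBIC))
E
```

```text
[0.50378317 0.17028845 0.33958676] [0.50092363 0.15878376 0.17300806] [  0.86105979 -15.4029976    0.86140116]
```

View pics/c5.png

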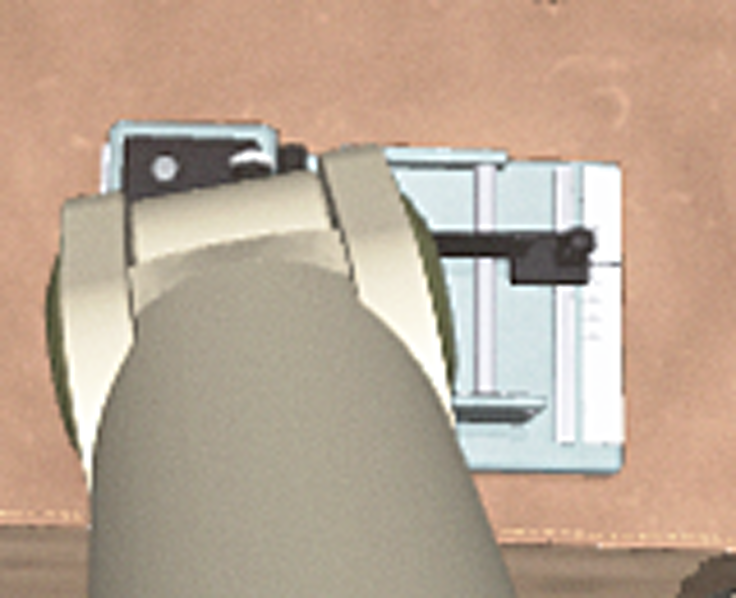

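The roller has gone from over the bay. The guide's tab (580,240) stands by the long line (row 264), shifted by parallax. The fingertips did not move under further push (y 0.159 m, 15 N), so the arm is against its stop.

```bash
python3 - <<'E'
from h import *
print(ray('t5',240+580/4.6,130+240/4.6,.08),ray('t5',240+605/4.6,130+264/4.6,.028),ctrl.sense()['ft_force'])
print(ctrl.job_done())
E
```

```text
[0.63820433 0.0026843  0.08      ] [ 0.63822021 -0.02090828  0.028     ] [  1.17627977 -14.79220526   0.71376778]
the job is handed in; nothing more can be done
None
```

I pulled the width guide out to the long line, let go of it and backed the hand away. I then pushed the tension arm back against its stop with closed fingers and handed the job in at about 13 s, still pushing it.

- **Guide:** in the final top view the tab and the long line are at the same x, both 0.638 m. The earlier wrist view put the tab about 1 mm past the line. Both are within the 4 mm allowed.
- **Tension arm:** the handle travelled about 90 mm, as expected. Pushing further did not move the fingertips and only tilted the tool slightly, so the arm is at its stop. The wrist force reads about 15 N, more than the 7 N needed to hold it. I judged the click by travel and did not see or feel it directly.
- **Roll, mug and stapler:** the hand stayed clear of all three and I felt no unexpected contact. I did not measure their positions again at the end.

No check failed.

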